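# Hazelnuts for toasting: open the dial shaker and shake it out into the pan

## Robot

A 6-joint arm with a two-finger parallel gripper is mounted at the origin on a cart in front of the work surface, level with it; the furniture and walls round the work are solid. World frame = base frame: x ahead of the robot, y to its left, z up, the work surface at z = 0. Lengths are in m, angles in rad, forces in N, time in s.
With the tool pointing down it reaches from about 0.425 to 0.95 m from the base axis. Payload 3.5 kg.
Tool frame: the origin (TCP) lies midway between the tips of the shut fingers; the grasp point (between the pads) lies 19 mm behind it; z points along the fingers, y is the line along which they close (so a half turn about z gives the same grasp; the last joint's range is limited). The gripper opens to 85 mm and grips with 20 to 120 N. Pads are 22 mm wide; open, the fingers measure 114 mm over their backs; the gripper's body (76 mm by 85 mm) begins 54 mm behind the grasp point. The pads swing forward as they close: fully open they stand 13 mm farther back than shut.
Start: joints at [-1.373, 0.286, 1.577, -0, 1.279, -0.15], TCP at [0.23, -0.635, 0.231] pointing down, gripper open.
Joint ranges: [-2.77, 2.77], [-0.9, 2.22], [0.21, 2.48], [-1.53, 4.67], [0.24, 2.81], [-2.84, 2.84]. Speed limits (rad/s): [2.79, 2.79, 3.14, 3.14, 3.14, 3.14].

## Interface

Orientations are given as a unit quaternion [x, y, z, w].
In Python, from plant import ctrl gives the robot as it stands.
- The arm moves only by the tool send_rows, never from a script. Its argument "series" is a list that holds one entry, the list of rows, each a list of 7 numbers: the shift along the tool's x, y, z in cm, then the turn, a rotation vector about the tool's x, y, z in rad, then the opening, from -1 (shut) to 1 (fully open). In form: [[[x, y, z, rx, ry, rz, jaw], ...]]. A call has 1 to 10 rows; each row shifts and turns the commanded pose from where the row before left it, along the tool's axes as they then stand; what a row does not reach is not made up. A row lasts 1/8 s, in which the tool goes at most 62.5 mm and 10.7 degrees, less where a joint would pass 70% of its speed; a pose out of reach is approached as far as the arm can. A call is refused whole if a number of a shift passes 6.25 or a number of a turn 0.188, either way. A call with a gripper value outside its range is refused whole. The fingers move at their own pace and stop on an object; "force" is the grip in N (left out, the last holds). Time passes only in rows, so rows that do not move let the fingers close. It gives the time, the measured TCP pose, the force, the opening and the grip force at its end, in the units of the state.
- ctrl.get_state(): the state, without advancing time (a new reading comes with each control period).
- ctrl.read_camera(name): name is "scene" or "top"; returns a dict with "img" (420x560x3 uint8, red, green, blue), "fx", "fy", "cx", "cy" (pixels), "R" (3x3) and "t" (3): a world point X has camera coordinates R X + t. Camera axes: x right, y down, z forward; pixel columns grow to the right and rows downward; lengths in m; the calibration is good to about 2 mm. A picture is of the moment at which its call begins. There is no depth.
- ctrl.sign_off(): hands the job in; it is judged then, once.
The state is a dict: "time": time; "qpos": joint angles; "dq": joint speeds; "joint_efforts": joint torques, N m; "eef_pos": TCP position; "tcp_rot": TCP orientation; "contact_force": force on the tool from outside, world axes, zero at the start; "wrist_torque": the same for the moment, N m; "opening": opening from 0.0 (shut) to 1.0 (fully open); "finger_force": force on a finger pad.
Only numpy, scipy, OpenCV 4.12 (cv2) and the standard library are available. Lean on these libraries where they do the work, as an engineer would, in place of code of your own. Each camera call takes 0.05 s, during which the arm holds its last target. There are 200 camera calls.

## Task

Turn the dial on the lid of the hazelnut shaker all the way round to its largest opening, until it meets its stop, while the nuts are still inside; then shake all five hazelnuts out into the frying pan on the hob and put the empty shaker back in its own pocket of the slanted rack. Do not shift the two other jars, the pan or the things lying about.

Things in the scene. Friction and masses are not known exactly. Their poses are not given: they have to be found in the camera images.
- rack: pale wooden rack, 286 x 130 x 97 mm, fixed, stands elsewhere each time; origin under its middle, front = its -x side, roughly towards the robot. Three pockets along y (-100, 0, +100 mm) hold square jars leaning 40 deg to the front: a seated jar's base centre is at (45, pocket y, 44) mm, its axis along (-0.643, 0, 0.766)
- rack_pocket (a point): middle pocket, centre of the seated jar's base; the others are 100 mm either side. A pocket has a sloping foot board, a front board under the jar's leaning front side (up to 55 mm along it) and two 9 mm cheeks 62 mm apart beside its lower 37 mm (upper edges bevelled back); open to the back and top: jars are lifted out and laid in from there
- shaker: hazelnut shaker: clear square plastic jar, 56 x 56 x 102 mm with its 59 mm square lid plate (92 to 102 mm), walls 3 mm with thick corners, about 0.2 kg; in any one pocket. Origin at the centre of its base, z along its axis to the lid; -x side = front, the leaning underside. Bare sides for gripping at 50 to 90 mm. With 3 mm play it twists about 0.1 rad before the cheeks stop it
- shaker_mid (a point): on the shaker's axis, 50 mm from its base. The lid plate (grey under the dial) has one port, a quarter-circle wedge on the -x side that reaches the wall: the shaker empties when its -x side is lowest and its axis points some 20 deg below level, with a shake
- shaker_top (a point): on the shaker's axis at the top of the dial, 118 mm from its base
- shaker_dial (a joint): angle of the dial: round white ribbed cap, 57 mm across, 102 to 118 mm along the shaker's axis, its recessed disc with three wedge openings. 0: port shut; 0.96: small opening over the port; 1.50: middle one (too small for nuts); 2.72: largest, at a hard stop. Grows anticlockwise seen looking down on the lid. Starts at 0 to 1.0; stays where left; friction 0.08 N m
- large_opening (a point): middle of the dial's largest opening (90 deg wide; the others 28 and 14), 17 mm from the shaker's axis, 105 mm along it
- pan: bright steel frying pan on the hob, loose, 0.95 kg: 164 mm across the floor, 212 mm across the rim, 45 mm high, floor 4 mm thick; origin under its middle, z up. Its black handle points along its +x, 275 mm out and 62 mm up
- nut1: a brown hazelnut, about 13 mm across and 10 g; origin at its middle. Starts inside the shaker
- nut2: a brown hazelnut, about 13 mm across and 10 g; origin at its middle. Starts inside the shaker
- nut3: a brown hazelnut, about 13 mm across and 10 g; origin at its middle. Starts inside the shaker
- nut4: a brown hazelnut, about 13 mm across and 10 g; origin at its middle. Starts inside the shaker
- nut5: a brown hazelnut, about 13 mm across and 10 g; origin at its middle. Starts inside the shaker
- lentil_jar: one of two neighbours in the rack: the same square jar, brown lentils in it, with a plain round lid, 117 mm tall; same origin and axes as the shaker. Leave it alone
- rice_jar: the other neighbour in the rack, pale rice in it, plain round lid; as the lentil jar. Leave it alone
- garlic: garlic bulb, 60 mm, on the cutting board at the right; origin under it
- lemon: lemon, 78 mm, on the cutting board; origin under it
- wooden_spoon: wooden spoon, 311 mm, 14 mm high, lying in front of the rack; origin under it
- teaspoon: teaspoon, 130 mm, lying in front; origin under it

How it is judged:
On the way, in this order (a step that is already met when the one before it is completed fails the run):
1. the dial is turned to its largest opening, within 0.13 rad of the stop, with the nuts still in the shaker (value of joint shaker_dial above 2.59 rad and distance between each of nut1, nut2, nut3, nut4, nut5 and shaker_mid below 0.062 m), for 0.2 s.
2. all five hazelnuts lie in the pan (horizontal distance between each of nut1, nut2, nut3, nut4, nut5 and pan below 0.098 m and z of nut1 in the frame of pan between 0 and 0.045 m and z of nut2 in the frame of pan between 0 and 0.045 m and z of nut3 in the frame of pan between 0 and 0.045 m and z of nut4 in the frame of pan between 0 and 0.045 m and z of nut5 in the frame of pan between 0 and 0.045 m), for 0.2 s.
At the end, for the whole second after the job is handed in: all five hazelnuts are in the pan and the shaker, released and at rest, leans in its own pocket of the rack again: base within 10 mm and top within 15 mm of where they were at the start (all of step 2 and distance of shaker from where it was at the start of the episode below 0.01 m and distance of shaker_top from where it was at the start of the episode below 0.015 m and linear speed of shaker below 0.02 m/s and contact force between the fingers and shaker below 0.1 N); the robot touches nothing.
It fails at once if a neighbouring jar is shifted by more than 20 mm (distance of any of lentil_jar, rice_jar from where it was at the start of the episode above 0.02 m).
It fails at once if the pan is shifted by more than 40 mm (distance of pan from where it was at the start of the episode above 0.04 m).
It fails at once if garlic, lemon or a spoon is shifted by more than 40 mm (distance of any of garlic, lemon, wooden_spoon, teaspoon from where it was at the start of the episode above 0.04 m).
It also fails if it takes over 67 s, if anything falls off the work surface, if the arm or the gripper's body presses on something with over 40 N, if the wrist force passes 120 N, or if a joint passes its speed limit or range.

## Working session

There is one attempt and no reset: what is moved stays moved. The work goes in short steps, Python scripts to look and compute and a tool call to move; the robot and the scene stay as the last step left them, time stands still between calls to the robot, and variables do not carry over. Pictures are saved under pics/ and viewed, at most 10 in all, crops included, and the job is handed in when it is done.

Besides the shell and the picture viewer there is one more tool, called after ">>>" as a command line: name --argument value ..., lists and objects as JSON in quotes. send_rows: Moves the arm, as the interface text tells. Its arguments: {"type":"object","properties":{"series":{"type":"array"},"force":{"type":"number"}},"required":["series"]}

```bash
ls; mkdir -p pics
python3 - <<'E'
from plant import ctrl
import cv2, numpy as np
s=ctrl.get_state(); print(s)
for n in ("scene","top"):
    c=ctrl.read_camera(n); cv2.imwrite(f"pics/{n}0.png",c["img"][:,:,::-1]); np.savez(f"{n}0.npz",**c)
    print(n,c["fx"],c["fy"],c["cx"],c["cy"],c["R"],c["t"], -np.array(c["R"]).T@c["t"])
E
```

```text
pics
{'time': 0.0, 'qpos': array([-1.37298357e+00,  2.87196933e-01,  1.57819834e+00, -3.25861757e-06,
        1.27860223e+00, -1.49989193e-01]), 'dq': array([-4.19007228e-04,  5.70666016e-04, -1.08681432e-03,  8.38478892e-05,
       -1.74737511e-03,  6.63757887e-04]), 'joint_efforts': array([ 1.76961403e-03, -4.05979228e+01, -2.92623496e+01, -3.68491089e-05,
        5.94983896e-03,  2.76782863e-06]), 'eef_pos': array([ 0.22996308, -0.63390999,  0.22991478]), 'tcp_rot': array([ 9.84916500e-01,  1.73026130e-01, -3.03086587e-05, -1.20204561e-03]), 'contact_force': array([ 0.58079704, -0.4920604 , -0.6300574 ]), 'wrist_torque': array([-1.25845641e-02,  1.83656504e-02, -9.10630032e-05]), 'finger_force': 0.0, 'opening': 0.9979896146692003}
scene 401.9243509890945 401.9243509890945 275.7487921941224 208.462386191669 [[-0.8869125  -0.46182708  0.01009812]
 [-0.26430431  0.48941022 -0.83103602]
 [ 0.37885281 -0.73972521 -0.55612693]] [0.38268763 0.30288907 0.8959539 ] [0.08003068 0.69125819 0.74611139]
top 380.10997991647736 380.10997991647736 282.8596851856079 208.9227576046409 [[ 0.02436456 -0.99911819  0.03419382]
 [-0.9842124  -0.02997095 -0.17443536]
 [ 0.17530636 -0.02940394 -0.98407474]] [-0.18039338  0.52429724  0.93953795] [ 0.35570808 -0.13689451  1.02219987]
```

View pics/scene0.png

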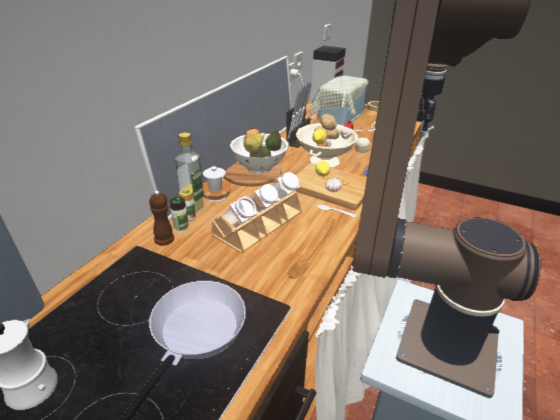

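View pics/top0.png

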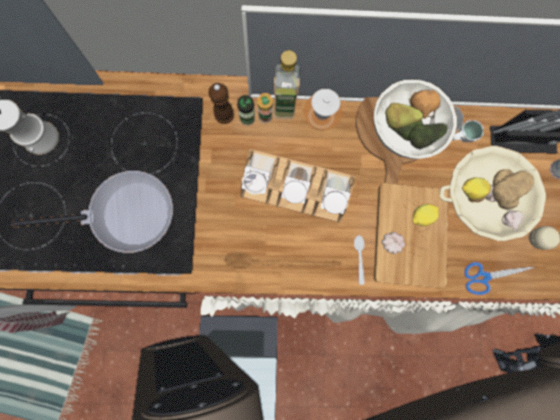

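The scene view shows the rack at about (257,215) and the pan at (197,320). In the top view the rack is at (298,187) and the pan at (131,211), with its handle pointing left. Next I'll enlarge the rack.

Run:
```python
import cv2
for n,(x,y,w,h) in {"top":(232,142,130,90),"scene":(205,165,110,82)}.items():
    i=cv2.imread(f"pics/{n}0.png")[y:y+h,x:x+w]; k=6 if n=="top" else 7
    i=cv2.resize(i,None,fx=k,fy=k,interpolation=cv2.INTER_CUBIC)
    for a in range(0,w,10): cv2.putText(i,str(x+a),(a*k,10),0,.35,(0,0,255)); cv2.line(i,(a*k,12),(a*k,18),(0,0,255))
    for a in range(10,h,10): cv2.putText(i,str(y+a),(0,a*k),0,.35,(0,0,255)); cv2.line(i,(25,a*k),(31,a*k),(0,0,255))
    cv2.imwrite(f"pics/{n}0c.png",i)
```

```text
(no output)
```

View pics/top0c.png

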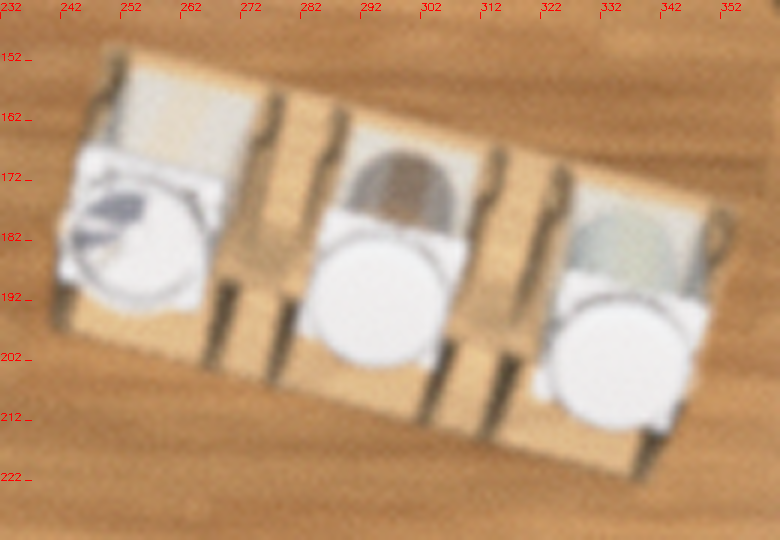

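View pics/scene0c.png

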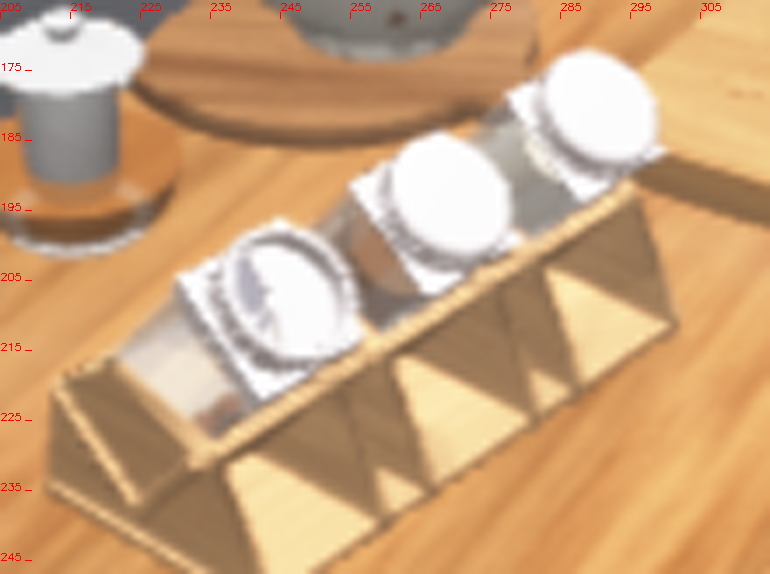

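The shaker is in the left (+y) pocket: dial centre is at top pixel (256.2,182.5) and scene pixel (246.7,208.1). The lentil and rice caps are at top (294.8,192.3) and (335.3,202.3), and at scene (269.7,193.1) and (290.7,180.4). Next I'll fit the rack and pan poses.

```bash
cat > h.py <<'E'
import numpy as np
from scipy.optimize import least_squares
from scipy.spatial.transform import Rotation as Ro
C={n:dict(np.load(f"{n}0.npz")) for n in ("scene","top")}
def proj(n,X):
    c=C[n]; p=np.atleast_2d(X)@c["R"].T+c["t"]; return np.c_[c["fx"]*p[:,0]/p[:,2]+c["cx"],c["fy"]*p[:,1]/p[:,2]+c["cy"]]
JR=np.array([[.766,0,-.643],[0,1,0],[.643,0,.766]])  # jar axes (columns) in rack
def jar(y,p): return JR@np.array(p)+[.045,y,.044]
def rack2w(v,X): return Ro.from_euler('z',v[3]).apply(X)+v[:3]
E
python3 - <<'E'
from h import *
t=lambda a:np.array(a)/6+[232,142]; s=lambda a:np.array(a)/7+[205,165]
L=[]
for y,top,sc in ((.1,(145,243),(292,302)),(0,(377,302),(453,197)),(-.1,(620,362),(600,108))):
    P=jar(y,[0,0,.1175]); L+=[("top",P,t(top),1),("scene",P,s(sc),1)]
h=.0295
cs=[(h,h),(h,-h),(-h,-h),(-h,h)]
for y,pts in ((.1,[(90,148),(222,182),(197,310),(60,275)]),(0,[(330,210),(467,240),(435,368),(300,330)]),(-.1,[(568,270),(710,308),(670,432),(535,395)])):
    for c,p in zip(cs,pts): L.append(("top",jar(y,[c[0],c[1],.1015]),t(p),.7))
f=lambda v:np.concatenate([w*(proj(n,rack2w(v,P))[0]-p) for n,P,p,w in L])
r=least_squares(f,[.6,-.2,0,0],loss="soft_l1"); print("rack",r.x.round(4)); print(r.fun.reshape(-1,2).round(1).tolist())
v=r.x
for n in C: print(n,proj(n,rack2w(v,np.array([[-.065,-.143,0],[-.065,.143,0],[.065,.143,0],[.065,-.143,0]]))).round(0).tolist())
# triangulate caps
for i in range(3):
    q=least_squares(lambda X:np.concatenate([proj("top",X)[0]-L[2*i][2],proj("scene",X)[0]-L[2*i+1][2]]),[.5,0,.1]).x
    print("cap tri",q.round(4),"model",rack2w(v,L[2*i][1]).round(4))
a=np.linspace(0,2*np.pi,180); 
def ext(n,X): p=proj(n,X); return np.r_[p.min(0),p.max(0)]
circ=lambda p,R:np.c_[p[0]+R*np.cos(a),p[1]+R*np.sin(a),p[2]+0*a]
g=lambda p:np.r_[ext("top",circ(p,.106))-[89,171,173.5,252],ext("scene",circ(p,.106))-[149.5,281,245.5,357]]
r=least_squares(g,[.5,.25,.05]); print("pan rim",r.x.round(4),r.fun.round(1))
h=least_squares(lambda p:proj("top",[p[0],p[1],.06])[0]-[14,222],[.5,.5]).x; print("handle end",h)
E
```

```text
rack [ 0.5844 -0.1989 -0.0058 -0.2209]
[[-1.2, 0.5], [-1.1, -0.5], [0.3, 0.8], [-0.5, 0.2], [0.1, 0.9], [-0.3, 0.1], [-0.4, -0.1], [0.8, 0.1], [0.6, -0.1], [0.5, -0.0], [-0.2, -0.3], [0.4, 0.4], [0.1, 0.1], [-0.3, 0.4], [0.2, -0.2], [0.3, -0.4], [0.0, -0.5], [-0.4, -0.3]]
scene [[306.0, 214.0], [245.0, 258.0], [214.0, 239.0], [275.0, 200.0]]
top [[340.0, 228.0], [238.0, 203.0], [251.0, 159.0], [350.0, 184.0]]
cap tri [ 0.5772 -0.098   0.1249] model [ 0.5765 -0.0946  0.1282]
cap tri [ 0.5549 -0.1919  0.1294] model [ 0.5546 -0.1922  0.1282]
cap tri [ 0.5338 -0.2899  0.1285] model [ 0.5327 -0.2898  0.1282]
pan rim [0.5121 0.2233 0.0454] [ 0.5  0.3 -0.4  0.5 -0.6  0.8 -0.1 -0.9]
handle end [0.47354438 0.50465493]
```

```bash
cat >> h.py <<'E'
V=np.array([.5846,-.1991,-.003,-.2209]); Y=.1; DY=-.0015
RW=Ro.from_euler('z',V[3])
def axp(L,dx=0,dy=0): return rack2w(V,jar(Y,[dx,dy+DY,L]))        # world point in the seated shaker's frame
RJ=RW*Ro.from_matrix(JR)
RD=RJ*Ro.from_matrix(np.diag([1.,-1,-1]))             # tool along the jar axis
def rt(deg): # tool down, tilted to point back to the robot by deg, closing along rack y
    b=np.radians(deg); z=np.array([-np.sin(b),0,-np.cos(b)]); y=np.array([0,-1.,0]); return RW*Ro.from_matrix(np.c_[np.cross(y,z),y,z])
def plan(p1,R1,n=None,start=None,jaw=1,vmax=.05,wmax=.17):
    from plant import ctrl
    if start is None: s=ctrl.get_state(); start=(s["eef_pos"],Ro.from_quat(s["tcp_rot"]))
    p0,R0=start; w=(R0.inv()*R1).as_rotvec(); d=np.array(p1)-p0
    n=n or int(np.ceil(max(np.linalg.norm(d)/vmax,np.linalg.norm(w)/wmax,1)))
    for k in range(n):
        x=(R0*Ro.from_rotvec(w*k/n)).inv().apply(d/n)*100
        print([*x.round(2).tolist(),*(w/n).round(3).tolist(),jaw])
    return np.array(p1),R1
E
python3 - <<'E'
from h import *
print(axp(.118),axp(0),axp(.23))
c=plan(axp(.23),RD); print(); plan(axp(.15),RD,start=c)
E
```

```text
[ 0.57605834 -0.09622875  0.131388  ] [ 0.65008865 -0.11285334  0.041     ] [ 0.50579228 -0.08044948  0.21718   ]
[3.45, -3.28, 0.11, -0.015, 0.052, 0.042, 1]
[3.3, -3.42, 0.23, -0.015, 0.052, 0.042, 1]
[3.14, -3.56, 0.35, -0.015, 0.052, 0.042, 1]
[2.96, -3.7, 0.45, -0.015, 0.052, 0.042, 1]
[2.78, -3.82, 0.54, -0.015, 0.052, 0.042, 1]
[2.59, -3.95, 0.62, -0.015, 0.052, 0.042, 1]
[2.38, -4.06, 0.69, -0.015, 0.052, 0.042, 1]
[2.17, -4.17, 0.75, -0.015, 0.052, 0.042, 1]
[1.96, -4.26, 0.79, -0.015, 0.052, 0.042, 1]
[1.73, -4.35, 0.82, -0.015, 0.052, 0.042, 1]
[1.51, -4.44, 0.83, -0.015, 0.052, 0.042, 1]
[1.28, -4.51, 0.84, -0.015, 0.052, 0.042, 1]
[1.04, -4.57, 0.83, -0.015, 0.052, 0.042, 1]

[0.0, -0.0, 4.0, 0.0, 0.0, 0.0, 1]
[0.0, -0.0, 4.0, 0.0, 0.0, 0.0, 1]
```

>>> send_rows --series '[[[3.45, -3.3, 0.1, -0.015, 0.052, 0.042, 1], [3.3, -3.4, 0.2, -0.015, 0.052, 0.042, 1], [3.15, -3.55, 0.35, -0.015, 0.052, 0.042, 1], [2.95, -3.7, 0.45, -0.015, 0.052, 0.042, 1], [2.8, -3.8, 0.55, -0.015, 0.052, 0.042, 1], [2.6, -3.95, 0.6, -0.015, 0.052, 0.042, 1], [2.4, -4.05, 0.7, -0.015, 0.052, 0.042, 1]]]'

```text
time: 0.98
eef_pos: [0.3796, -0.3353, 0.2241]
tcp_rot: [0.982, 0.024, 0.187, 0.02]
contact_force: [0.6, -0.1, -0.7]
opening: 1.001
finger_force: 0.0
```

```bash
python3 -c "
from plant import ctrl
s=ctrl.get_state();print(s['qpos'].round(4).tolist(),s['eef_pos'].round(4).tolist(),s['tcp_rot'].round(4).tolist())"
```

```text
[-1.0839, -0.2436, 2.1623, 0.3694, 1.0428, 0.2799] [0.3796, -0.3353, 0.2241] [0.9818, 0.0237, 0.1873, 0.0198]
```

>>> send_rows --series '[[[2.2, -4.15, 0.75, -0.015, 0.052, 0.042, 1], [1.95, -4.25, 0.8, -0.015, 0.052, 0.042, 1], [1.75, -4.35, 0.8, -0.015, 0.052, 0.042, 1], [1.5, -4.45, 0.85, -0.015, 0.052, 0.042, 1], [1.3, -4.5, 0.85, -0.015, 0.052, 0.042, 1], [1.05, -4.55, 0.8, -0.015, 0.052, 0.042, 1], [0, 0, 0, 0, 0, 0, 1]]]'

```text
time: 1.85
eef_pos: [0.5067, -0.0778, 0.2174]
tcp_rot: [0.935, -0.101, 0.337, 0.035]
contact_force: [-0.7, -0.3, 0.7]
opening: 0.998
finger_force: 0.0
```

Run:
```python
from h import *
from plant import ctrl
import cv2
s=ctrl.get_state();print(s['qpos'].round(4).tolist(),s['eef_pos'].round(4).tolist(),s['tcp_rot'].round(4).tolist(),s['contact_force'].round(2),s['wrist_torque'].round(3))
ims=[]
for n,(x,y,w,h) in {"top":(200,120,140,110),"scene":(185,130,140,110)}.items():
    c=ctrl.read_camera(n); i=cv2.resize(c["img"][y:y+h,x:x+w,::-1],None,fx=5,fy=5,interpolation=cv2.INTER_CUBIC); ims.append(i)
cv2.imwrite("pics/a1.png",cv2.resize(np.vstack(ims),None,fx=.54,fy=.54))
plan(axp(.15),RD)
```

```text
[-0.4155, -0.4272, 2.3831, 0.2655, 0.5196, 1.1842] [0.5067, -0.0778, 0.2174] [0.9354, -0.1007, 0.3373, 0.0347] [-0.72 -0.34  0.7 ] [-0.     0.27   0.017]
[-0.07, -0.01, 4.01, -0.002, 0.003, 0.0, 1]
[-0.08, -0.02, 4.01, -0.002, 0.003, 0.0, 1]
```

>>> send_rows --series '[[[-0.1, 0, 4.0, -0.004, 0.006, 0, 1], [0, 0, 4.0, 0, 0, 0, 1], [0, 0, 2.0, 0, 0, 0, 1], [0, 0, 0, 0, 0, 0, 1]]]'

```text
time: 2.45
eef_pos: [0.5684, -0.0977, 0.1401]
tcp_rot: [0.934, -0.106, 0.339, 0.039]
contact_force: [0.2, 0.4, -1.1]
opening: 0.999
finger_force: 0.0
```

Run:
```python
from h import *
from plant import ctrl
import cv2
s=ctrl.get_state();print(s['qpos'].round(4).tolist(),s['eef_pos'].round(4).tolist(),s['contact_force'].round(2),s['wrist_torque'].round(3))
print("in jar frame",RJ.inv().apply(s['eef_pos']-axp(0)))
ims=[]
for n,(x,y,w,h) in {"top":(212,130,120,100),"scene":(195,150,120,100)}.items():
    c=ctrl.read_camera(n); i=cv2.resize(c["img"][y:y+h,x:x+w,::-1],None,fx=6,fy=6,interpolation=cv2.INTER_CUBIC)
    i=cv2.resize(i,(400,333)); ims.append(i)
    print(n, proj(n,np.array([s['eef_pos'],axp(.118)])))
cv2.imwrite("pics/a1.png",np.hstack(ims))
plan(axp(.101),RD)
```

```text
[-0.3931, -0.1116, 2.3022, 0.3933, 0.2815, 1.063] [0.5684, -0.0977, 0.1401] [ 0.18  0.43 -1.08] [ 0.071  0.293 -0.005]
in jar frame [ 1.21852426e-04 -3.13220921e-03  1.29224037e-01]
top [[255.90788645 185.10496783]
 [255.52952257 182.84856435]]
scene [[248.51791561 204.25773107]
 [245.95328054 206.42111845]]
[-0.17, -0.27, 2.96, 0.003, -0.002, -0.003, 1]
```

View pics/a1.png

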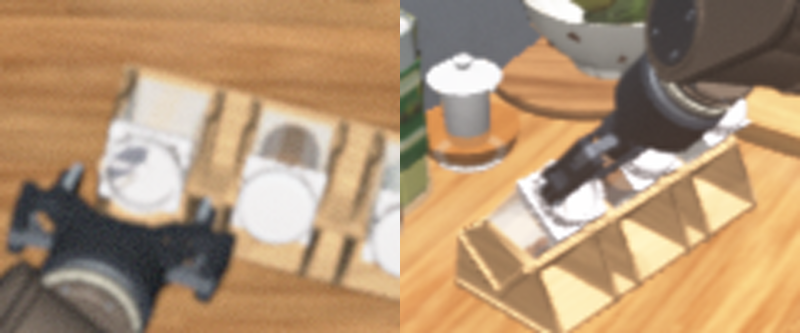

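The top view shows both fingers straddling the dial evenly, at about crop (70,180) and (205,210). Joint 5 is nearing its 0.24 limit, so I'll fit the kinematics to check.

```bash
cat >> h.py <<'E'
D=[([-1.37298357,.287196933,1.57819834,0,1.27860223,-.149989193],[.22996308,-.63390999,.22991478],[.9849165,.17302613,0,-.001202]),
([-1.0839,-0.2436,2.1623,0.3694,1.0428,0.2799],[0.3796,-0.3353,0.2241],[0.9818,0.0237,0.1873,0.0198]),
([-0.4155,-0.4272,2.3831,0.2655,0.5196,1.1842],[0.5067,-0.0778,0.2174],[0.9354,-0.1007,0.3373,0.0347]),
([-0.3931,-0.1116,2.3022,0.3933,0.2815,1.063],[0.5684,-0.0977,0.1401],[.934,-.106,.339,.039])]
def fk(k,q):
    R=lambda a,t:Ro.from_euler(a,t)
    A=R('z',q[0]);B=A*R('y',q[1]);Cc=B*R('y',q[2]);E=Cc*R('z',k[6]*q[3])*R('y',q[4]);T=E*R('z',k[7]*q[5]+k[8])
    return A.apply([k[9],k[0],k[1]])+B.apply([0,0,k[2]])+Cc.apply([k[3],0,k[4]])+E.apply([0,0,k[5]]),T
def kfit():
    best=None
    for s4 in(1,-1):
      for s6 in(1,-1):
        def f(k):
            k=np.r_[k[:6],s4,s6,k[6],k[7]]; o=[]
            for q,p,r in D: P,T=fk(k,q); o+=[*(P-p),*(.3*(T.inv()*Ro.from_quat(r)).as_rotvec())]
            return np.r_[o,1e-4*k[3],1e-4*k[9]]
        for o in (0,1.57,3.14,-1.57):
            r=least_squares(f,[.1,.3,.4,0,.4,.2,o,0]); 
            if best is None or r.cost<best[0]: best=(r.cost,np.r_[r.x[:6],s4,s6,r.x[6],r.x[7]],r.fun)
    return best
LO=np.array([-2.77,-.9,.21,-1.53,.24,-2.84]);HI=np.array([2.77,2.22,2.48,4.67,2.81,2.84])
def ik(k,p,T,q0,w=.3,m=0.0):
    f=lambda q:np.r_[(lambda P,R:np.r_[P-p,w*(R.inv()*T).as_rotvec()])(*fk(k,q))]
    q0=np.clip(q0,LO+m+1e-3,HI-m-1e-3)
    r=least_squares(f,q0,bounds=(LO+m,HI-m)); return r.x,np.abs(r.fun).max()
E
python3 - <<'E'
from h import *
c,k,f=kfit(); print(c,k.round(4).tolist()); print(f.round(4).tolist()); np.save("k.npy",k)
q=D[-1][0]
for L in (.12,.11,.101,.097): print(L,[ (x.round(3).tolist(),round(e,4)) for x,e in [ik(k,axp(L),RD,q)]])
for t in (5,10): print(t, ik(k,axp(.101),RD*Ro.from_rotvec([0,np.radians(t),0]),q), ik(k,axp(.101),RD*Ro.from_rotvec([0,-np.radians(t),0]),q))
E
```

```text
4.284064559802426e-08 [0.1009, 0.2404, 0.4429, 0.0207, 0.5724, 0.2493, 1.0, 1.0, 1.5707, 0.0002]
[-0.0, 0.0, 0.0, -0.0, 0.0, 0.0, 0.0, -0.0, -0.0, -0.0, -0.0, 0.0, -0.0, 0.0, -0.0, 0.0, 0.0, 0.0001, -0.0, -0.0, 0.0, -0.0002, -0.0001, -0.0001, 0.0, 0.0]
0.12 [([-0.385, -0.083, 2.293, 0.419, 0.262, 1.039], np.float64(0.0))]
0.11 [([-0.383, -0.052, 2.281, 0.444, 0.243, 1.014], np.float64(0.0))]
0.101 [([-0.383, -0.026, 2.268, 0.468, 0.24, 0.988], np.float64(0.0018))]
0.097 [([-0.384, -0.015, 2.261, 0.479, 0.24, 0.977], np.float64(0.0028))]
5 (array([-0.42857187, -0.04653499,  2.30318602,  0.93253201,  0.24      ,
        0.49862275]), np.float64(0.015101599377046734)) (array([-0.37435316, -0.00936289,  2.22549766,  0.27292403,  0.33137581,
        1.18612827]), np.float64(1.539586010762539e-11))
10 (array([-0.4445493 , -0.02680945,  2.36718995,  1.90054648,  0.24      ,
       -0.47989021]), np.float64(0.015817037567748476)) (array([-0.36825027,  0.01209716,  2.17800616,  0.17393356,  0.43821853,
        1.28527539]), np.float64(3.263435077727195e-10))
```

Run:
```python
from h import *
plan(axp(.101),RD*Ro.from_rotvec([0,-.052,0]),n=2)
```

```text
[-0.09, -0.14, 1.48, 0.002, -0.027, -0.002, 1]
[-0.05, -0.13, 1.48, 0.002, -0.027, -0.002, 1]
```

>>> send_rows --series '[[[-0.1, -0.15, 1.5, 0, -0.027, 0, 1], [-0.05, -0.15, 1.4, 0, -0.027, 0, 1], [0, 0, 0, 0, 0, 0, 1], [0, 0, 0, 0, 0, 0, -1], [0, 0, 0, 0, 0, 0, -1], [0, 0, 0, 0, 0, 0, -1], [0, 0, 0, 0, 0, 0, -1], [0, 0, 0, 0, 0, 0, -1]]]' --force 30

```text
time: 3.55
eef_pos: [0.5864, -0.0964, 0.1193]
tcp_rot: [0.942, -0.105, 0.316, 0.036]
contact_force: [-5.1, 2.6, 5.7]
opening: 0.643
finger_force: 30.6
```

```bash
cat > st.py <<'E'
from h import *
from plant import ctrl
s=ctrl.get_state();print(s['time'],'q',s['qpos'].round(3).tolist(),s['eef_pos'].round(4).tolist(),'F',s['contact_force'].round(2),'M',s['wrist_torque'].round(3),'tau6',s['joint_efforts'][5].round(3),'op',s['opening'],s['finger_force'])
print("jar frame",RJ.inv().apply(s['eef_pos']-axp(0)).round(4))
E
python3 st.py
```

```text
3.55 q [-0.372, -0.02, 2.246, 0.32, 0.288, 1.144] [0.5864, -0.0964, 0.1193] F [-5.06  2.62  5.71] M [ 0.133  0.443 -0.016] tau6 -0.062 op 0.6432560732045891 30.614151125773787
jar frame [-0.      0.0021  0.1023]
```

>>> send_rows --series '[[[0, 0, -0.1, 0, 0, -0.15, -1], [0, 0, 0, 0, 0, -0.18, -1], [0, 0, 0, 0, 0, -0.18, -1], [0, 0, 0, 0, 0, -0.18, -1], [0, 0, 0, 0, 0, -0.18, -1], [0, 0, 0, 0, 0, -0.18, -1]]]'

```text
time: 4.3
eef_pos: [0.5872, -0.0977, 0.1215]
tcp_rot: [0.867, 0.382, 0.257, 0.192]
contact_force: [-1.6, -1.1, 3.6]
opening: 0.645
finger_force: 33.5
```

```bash
python3 st.py
```

```text
4.3 q [-0.373, -0.023, 2.245, 0.318, 0.285, 0.09] [0.5872, -0.0977, 0.1215] F [-1.61 -1.14  3.64] M [-0.387 -0.264 -0.421] tau6 0.611 op 0.6446939063449868 33.498968310941564
jar frame [0.0022 0.001  0.1033]
```

>>> send_rows --series '[[[0, 0, 0, 0, 0, -0.18, -1], [0, 0, 0, 0, 0, -0.18, -1], [0, 0, 0, 0, 0, -0.18, -1], [0, 0, 0, 0, 0, -0.1, -1], [0, 0, 0, 0, 0, 0, -1]]]'

```text
time: 4.92
eef_pos: [0.5875, -0.0974, 0.122]
tcp_rot: [0.704, 0.634, 0.184, 0.263]
contact_force: [-2.5, 2.2, 5.6]
opening: 0.646
finger_force: 32.0
```

```bash
cat >> st.py <<'E'
print("M about tool z", (Ro.from_quat(s['tcp_rot']).inv().apply(s['wrist_torque'])).round(3))
E
python3 st.py
```

```text
4.925 q [-0.372, -0.023, 2.244, 0.318, 0.286, -0.543] [0.5875, -0.0974, 0.122] F [-2.47  2.24  5.59] M [-0.096 -0.653  0.096] tau6 -0.05 op 0.6463624629578623 32.002284955233335
jar frame [0.0027 0.0014 0.1034]
M about tool z [-0.665  0.02  -0.044]
```

>>> send_rows --series '[[[0, 0, 0, 0, 0, -0.1, -1], [0, 0, 0, 0, 0, -0.1, -1], [0, 0, 0, 0, 0, 0, -1]]]'

```text
time: 5.3
eef_pos: [0.5874, -0.0971, 0.1216]
tcp_rot: [0.637, 0.701, 0.157, 0.279]
contact_force: [-1.2, 1.8, 3.9]
opening: 0.645
finger_force: 31.2
```

```bash
python3 st.py
```

```text
5.3 q [-0.372, -0.023, 2.245, 0.318, 0.286, -0.743] [0.5874, -0.0971, 0.1216] F [-1.15  1.81  3.94] M [-0.037 -0.63   0.166] tau6 -0.014 op 0.6448732992026025 31.164847752079368
jar frame [0.0023 0.0016 0.1033]
M about tool z [-0.648 -0.021 -0.068]
```

>>> send_rows --series '[[[0, 0, 0, 0, 0, -0.1, -1], [0, 0, 0, 0, 0, -0.1, -1], [0, 0, 0, 0, 0, -0.1, -1], [0, 0, 0, 0, 0, 0, -1]]]'

```text
time: 5.8
eef_pos: [0.588, -0.0969, 0.1223]
tcp_rot: [0.526, 0.787, 0.115, 0.3]
contact_force: [-0.0, 3.7, 5.2]
opening: 0.643
finger_force: 39.3
```

```bash
python3 st.py
```

```text
5.8 q [-0.371, -0.023, 2.244, 0.321, 0.286, -1.042] [0.588, -0.0969, 0.1223] F [-0.05  3.67  5.16] M [ 0.623 -1.134  0.292] tau6 -0.328 op 0.6428581787434942 39.28376100026071
jar frame [0.0032 0.002  0.1034]
M about tool z [-1.286  0.143  0.291]
```

>>> send_rows --series '[[[0, 0, 0, 0, 0, -0.1, -1], [0, 0, 0, 0, 0, -0.1, -1], [0, 0, 0, 0, 0, 0, -1]]]'

```text
time: 6.18
eef_pos: [0.5879, -0.0972, 0.1222]
tcp_rot: [0.444, 0.836, 0.083, 0.31]
contact_force: [1.6, 2.3, 5.9]
opening: 0.647
finger_force: 35.5
```

```bash
python3 st.py
```

```text
6.175 q [-0.372, -0.022, 2.244, 0.319, 0.286, -1.243] [0.5879, -0.0972, 0.1222] F [1.6  2.29 5.95] M [ 0.241 -0.803  0.274] tau6 -0.105 op 0.646769548492033 35.519670013252664
jar frame [0.0031 0.0017 0.1034]
M about tool z [-0.86  -0.194  0.035]
```

>>> send_rows --series '[[[0, 0, 0, 0, 0, -0.08, -1], [0, 0, 0, 0, 0, 0, -1]]]'

```text
time: 6.42
eef_pos: [0.5879, -0.0972, 0.1222]
tcp_rot: [0.411, 0.853, 0.071, 0.313]
contact_force: [0.9, 2.1, 5.6]
opening: 0.646
finger_force: 35.8
```

```bash
python3 st.py
```

```text
6.425 q [-0.372, -0.023, 2.244, 0.319, 0.286, -1.323] [0.5879, -0.0972, 0.1222] F [0.93 2.15 5.61] M [ 0.207 -0.781  0.218] tau6 -0.127 op 0.6456947450130689 35.84325815189857
jar frame [0.0031 0.0016 0.1034]
M about tool z [-0.783 -0.291  0.056]
```

>>> send_rows --series '[[[0, 0, 0, 0, 0, -0.08, -1], [0, 0, 0, 0, 0, 0, -1]]]'

```text
time: 6.68
eef_pos: [0.5879, -0.0971, 0.1221]
tcp_rot: [0.377, 0.869, 0.059, 0.315]
contact_force: [0.9, 2.3, 5.6]
opening: 0.643
finger_force: 36.0
```

```bash
python3 st.py
```

```text
6.675 q [-0.372, -0.022, 2.244, 0.32, 0.286, -1.401] [0.5879, -0.0971, 0.1221] F [0.86 2.28 5.61] M [ 0.395 -0.771 -0.034] tau6 -0.427 op 0.6432991994376308 35.95676564540554
jar frame [0.003  0.0017 0.1033]
M about tool z [-0.721 -0.313  0.366]
```

>>> send_rows --series '[[[0, 0, 0, 0, 0, 0.03, 1], [0, 0, 0, 0, 0, 0, 1], [0, 0, 0, 0, 0, 0, 1], [0, 0, -4, 0, 0, 0, 1], [0, 0, -5, 0, 0, 0.18, 1], [0, 0, -3, 0, 0, 0.18, 1], [0, 0, 0, 0, 0, 0.18, 1], [0, 0, 0, 0, 0, 0, 1]]]'

```text
time: 7.68
eef_pos: [0.5151, -0.0804, 0.2149]
tcp_rot: [0.605, 0.731, 0.143, 0.284]
contact_force: [0.2, -0.3, 0.7]
opening: 1.003
finger_force: 0.0
```

```bash
python3 st.py
python3 - <<'E'
from h import *
from plant import ctrl
import cv2
ims=[]
for n,(x,y,w,h) in {"top":(232,142,80,70),"scene":(215,170,80,70)}.items():
    c=ctrl.read_camera(n); i=cv2.resize(c["img"][y:y+h,x:x+w,::-1],(400,350),interpolation=cv2.INTER_CUBIC); ims.append(i)
cv2.imwrite("pics/a2.png",np.hstack(ims))
# grasp options for lift
k=np.load("k.npy"); q=ctrl.get_state()["qpos"]
for t in (0,10,20,30):
  for L in (.06,.07):
    T=rt(t); z=T.apply([0,0,1]); p=axp(L)+z*.0146+z*.0 +z*.0044*2 - z*0
    a,e=ik(k,axp(L)+z*.0234,T,np.r_[-.4,.3,2,0.1,.8,1.2]); print(t,L,a.round(2),round(e,4))
E
```

```text
7.675 q [-0.402, -0.377, 2.341, 0.206, 0.549, -0.731] [0.5151, -0.0804, 0.2149] F [ 0.16 -0.27  0.68] M [ 0.057  0.308 -0.027] tau6 0.245 op 1.003406747134015 0.0
jar frame [0.0055 0.002  0.2225]
M about tool z [0.298 0.101 0.014]
0 0.06 [-0.33  0.36  1.82 -0.    0.97  1.46] 0.0
0 0.07 [-0.33  0.33  1.84 -0.    0.97  1.46] 0.0
10 0.06 [-0.33  0.43  1.72 -0.02  1.16  1.48] 0.0
10 0.07 [-0.33  0.41  1.74 -0.02  1.17  1.47] 0.0
20 0.06 [-0.32  0.52  1.62 -0.03  1.35  1.49] 0.0
20 0.07 [-0.32  0.5   1.64 -0.03  1.36  1.48] 0.0
30 0.06 [-0.31  0.61  1.52 -0.05  1.53  1.49] 0.0
30 0.07 [-0.32  0.59  1.54 -0.05  1.54  1.49] 0.0
```

View pics/a2.png

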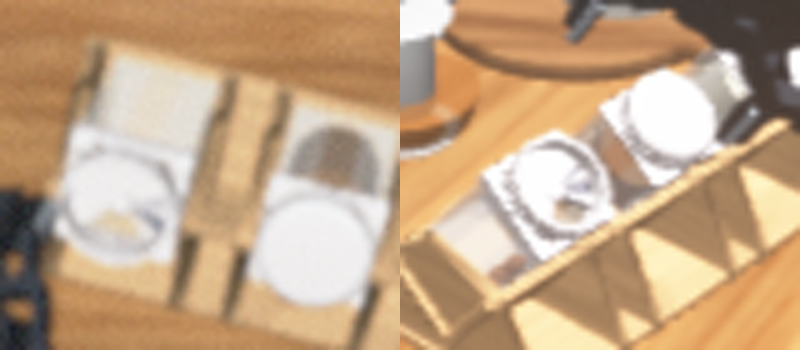

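The large opening now sits at the front over the port, near top crop (115,222), with the wood showing through symmetrically. The middle opening is to its right at (150,215), so the dial is at its stop. Now I'll plan the grasp and the pour.

```bash
cat >> h.py <<'E'
T0=30; LG=.065; DZ=.021
RG=rt(T0); PG=axp(LG)+RG.apply([0,0,DZ])       # grasp TCP pose
RREL=RJ.inv()*RG; PREL=RJ.inv().apply(PG-axp(0)) # tool in jar frame
PAN=np.array([.512,.223])
def jarpose(hd,el,top):  # heading of axis, elevation (rad), world position of dial-top centre -> tool pose
    a=np.array([np.cos(hd)*np.cos(el),np.sin(hd)*np.cos(el),np.sin(el)]); y=np.array([np.sin(hd),-np.cos(hd),0])
    J=Ro.from_matrix(np.c_[np.cross(y,a),y,a]); return np.array(top)-.118*a+J.apply(PREL),J*RREL
E
python3 - <<'E'
from h import *
k=np.load("k.npy")
qg,e=ik(k,PG,RG,[-.32,.6,1.5,0,1.5,1.5]); print("grasp",PG,qg.round(2),e)
ql,e=ik(k,PG+[0,0,.12],RG,qg); print("lift",ql.round(2),e)
hr=np.pi+V[3]
# rack heading check
p,T=jarpose(hr,np.radians(50),axp(.118)); print(p-PG,(T.inv()*RG).magnitude())
for hd in np.arange(0,360,20):
    h=np.radians(hd); u=np.array([np.cos(h),np.sin(h)])
    o=[]; q=None
    for el in (20,0,-20,-30):
        pt=jarpose(h,np.radians(el),[*(PAN-.035*u),.10])
        best=None
        for q0 in ([q] if q is not None else [ql,ql+[.5,0,0,0,0,0],[.5,.3,1.6,1.5,1,0],[.5,.3,1.6,1.5,1,2],[.5,.3,1.6,-1,1,0],[.5,.3,1.6,-1,1,2.5],[.5,.3,1.6,3,1,0],[.5,.3,1.6,3,1,-2]]):
            a,e=ik(k,*pt,q0)
            if e<1e-4 and (best is None or np.abs(a-ql).max()<np.abs(best-ql).max()): best=a
        if best is None: o.append(None); continue
        q=best; o.append(q)
    if o[0] is not None and o[2] is not None: print(hd,[None if a is None else a.round(2).tolist() for a in o])
E
```

```text
grasp [ 0.59906439 -0.10139509  0.07260347] [-0.31  0.6   1.53 -0.05  1.54  1.49] 3.4363230958650563e-10
lift [-0.31  0.47  1.48 -0.05  1.72  1.48] 5.495603971894525e-14
[-1.85548907e-05  4.16677192e-06  4.75646404e-06] 0.00019124830483298108
0 [[0.27, 0.08, 2.16, -0.0, 0.9, -1.3], [0.23, 0.21, 2.0, 0.08, 1.27, -1.38], [0.21, 0.37, 1.84, 0.13, 1.61, -1.41], [0.2, 0.46, 1.77, 0.15, 1.78, -1.41]]
20 [[0.21, 0.06, 2.18, 0.0, 0.9, -1.71], [0.23, 0.21, 2.0, -0.04, 1.28, -1.67], [0.24, 0.38, 1.83, -0.07, 1.63, -1.66], [0.25, 0.47, 1.75, -0.08, 1.79, -1.65]]
40 [[0.15, 0.07, 2.17, 0.0, 0.9, -2.12], [0.22, 0.21, 2.0, -0.17, 1.25, -1.97], [0.28, 0.38, 1.83, -0.27, 1.58, -1.91], [0.3, 0.46, 1.76, -0.31, 1.74, -1.89]]
60 [[0.1, 0.1, 2.14, 0.0, 0.9, -2.52], [0.22, 0.21, 2.0, -0.28, 1.18, -2.26], [0.3, 0.36, 1.86, -0.45, 1.49, -2.14], [0.34, 0.44, 1.79, -0.52, 1.64, -2.11]]
180 [[0.2, 0.39, 1.78, 0.0, 0.97, 1.77], [0.23, 0.25, 1.95, -0.14, 0.6, 1.89], [0.26, 0.15, 2.12, -0.73, 0.25, 2.48], None]
220 [[0.29, 0.4, 1.77, -0.0, 0.97, 1.16], [0.24, 0.25, 1.95, 0.26, 0.64, 0.93], [0.17, 0.15, 2.12, 0.9
[... 297 characters left out ...]
.2, 2.06, 0.92, 0.89, -0.31], [0.06, 0.21, 2.1, 1.12, 0.97, -0.51]]
280 [[0.38, 0.29, 1.92, -0.0, 0.94, 0.2], [0.25, 0.24, 1.97, 0.43, 0.95, -0.18], [0.12, 0.24, 2.01, 0.8, 1.1, -0.52], [0.06, 0.27, 2.02, 0.95, 1.21, -0.65]]
300 [[0.38, 0.23, 1.99, -0.0, 0.92, -0.14], [0.25, 0.23, 1.98, 0.39, 1.07, -0.49], [0.12, 0.28, 1.96, 0.66, 1.29, -0.72], [0.07, 0.33, 1.94, 0.77, 1.41, -0.8]]
320 [[0.36, 0.17, 2.06, -0.0, 0.91, -0.51], [0.24, 0.22, 1.99, 0.31, 1.16, -0.78], [0.14, 0.32, 1.91, 0.5, 1.44, -0.93], [0.1, 0.39, 1.87, 0.58, 1.58, -0.98]]
340 [[0.32, 0.12, 2.12, -0.0, 0.9, -0.9], [0.24, 0.22, 1.99, 0.2, 1.23, -1.08], [0.17, 0.35, 1.87, 0.33, 1.55, -1.16], [0.15, 0.43, 1.81, 0.38, 1.7, -1.18]]
```

Run:
```python
from h import *
z=RG.apply([0,0,1]); 
c=plan([.61,-.105,.27],RG,n=16); print(); plan(PG-z*.09,RG,start=c,n=3); print(PG-z*.09)
```

```text
[-0.3, 0.63, 0.09, 0.071, -0.046, 0.107, 1]
[-0.22, 0.67, 0.06, 0.071, -0.046, 0.107, 1]
[-0.15, 0.69, 0.02, 0.071, -0.046, 0.107, 1]
[-0.08, 0.7, -0.03, 0.071, -0.046, 0.107, 1]
[-0.0, 0.7, -0.08, 0.071, -0.046, 0.107, 1]
[0.07, 0.69, -0.13, 0.071, -0.046, 0.107, 1]
[0.13, 0.67, -0.18, 0.071, -0.046, 0.107, 1]
[0.19, 0.64, -0.24, 0.071, -0.046, 0.107, 1]
[0.25, 0.59, -0.29, 0.071, -0.046, 0.107, 1]
[0.29, 0.54, -0.34, 0.071, -0.046, 0.107, 1]
[0.33, 0.48, -0.39, 0.071, -0.046, 0.107, 1]
[0.36, 0.41, -0.44, 0.071, -0.046, 0.107, 1]
[0.38, 0.34, -0.49, 0.071, -0.046, 0.107, 1]
[0.39, 0.26, -0.53, 0.071, -0.046, 0.107, 1]
[0.39, 0.18, -0.56, 0.071, -0.046, 0.107, 1]
[0.38, 0.1, -0.59, 0.071, -0.046, 0.107, 1]

[2.96, -0.04, 2.89, 0.0, 0.0, 0.0, 1]
[2.96, -0.04, 2.89, 0.0, 0.0, 0.0, 1]
[2.96, -0.04, 2.89, 0.0, 0.0, 0.0, 1]
[ 0.64297092 -0.11125495  0.15054575]
```

>>> send_rows --series '[[[-0.3, 0.6, -1, 0.071, -0.046, 0.107, 1], [-0.2, 0.7, -1, 0.071, -0.046, 0.107, 1], [-0.15, 0.7, 0, 0.071, -0.046, 0.107, 1], [-0.1, 0.7, 0, 0.071, -0.046, 0.107, 1], [0, 0.7, -0.1, 0.071, -0.046, 0.107, 1], [0.1, 0.7, -0.1, 0.071, -0.046, 0.107, 1], [0.15, 0.7, -0.2, 0.071, -0.046, 0.107, 1], [0.2, 0.6, -0.2, 0.071, -0.046, 0.107, 1]]]'

```text
time: 8.78
eef_pos: [0.5516, -0.0879, 0.2573]
tcp_rot: [0.913, 0.374, -0.064, 0.149]
contact_force: [-1.0, -0.4, 0.5]
opening: 0.998
finger_force: 0.0
```

>>> send_rows --series '[[[0.25, 0.6, -0.3, 0.071, -0.046, 0.107, 1], [0.3, 0.5, -0.3, 0.071, -0.046, 0.107, 1], [0.3, 0.5, -0.4, 0.071, -0.046, 0.107, 1], [0.4, 0.4, -0.4, 0.071, -0.046, 0.107, 1], [0.4, 0.3, -0.5, 0.071, -0.046, 0.107, 1], [0.4, 0.3, -0.5, 0.071, -0.046, 0.107, 1], [0.4, 0.2, -0.6, 0.071, -0.046, 0.107, 1], [0.4, 0.1, -0.6, 0.071, -0.046, 0.107, 1], [0, 0, 0, 0, 0, 0, 1]]]'

```text
time: 9.9
eef_pos: [0.5997, -0.1005, 0.2839]
tcp_rot: [0.962, -0.094, -0.254, -0.028]
contact_force: [-0.2, -0.0, -0.7]
opening: 1.001
finger_force: 0.0
```

```bash
python3 st.py
python3 - <<'E'
from h import *
z=RG.apply([0,0,1]); 
c=plan(PG-z*.09,RG);
E
```

```text
9.9 q [-0.312, 0.396, 1.401, -0.053, 1.859, 1.452] [0.5997, -0.1005, 0.2839] F [-0.17 -0.01 -0.66] M [-0.051 -0.235 -0.017] tau6 0.131 op 1.000636330654832 0.0
jar frame [0.1165 0.001  0.2194]
M about tool z [0.004 0.241 0.015]
[3.49, 0.1, 3.13, 0.002, -0.002, 0.008, 1]
[3.49, 0.08, 3.12, 0.002, -0.002, 0.008, 1]
[3.5, 0.06, 3.12, 0.002, -0.002, 0.008, 1]
```

>>> send_rows --series '[[[3.5, 0, 3.1, 0.002, -0.002, 0.008, 1], [3.5, 0, 3.1, 0.002, -0.002, 0.008, 1], [3.5, 0, 3.1, 0.002, -0.002, 0.008, 1], [0, 0, 2.5, 0, 0, 0, 1], [0, 0, 2.5, 0, 0, 0, 1], [0, 0, 0, 0, 0, 0, 1]]]'

```text
time: 10.65
eef_pos: [0.6173, -0.1015, 0.1072]
tcp_rot: [0.96, -0.105, -0.259, -0.028]
contact_force: [-1.4, -0.4, -0.3]
opening: 1.0
finger_force: 0.0
```

```bash
python3 st.py
python3 - <<'E'
from h import *
from plant import ctrl
import cv2
c=plan(PG,RG) 
ims=[]
for n,(x,y,w,h) in {"top":(212,122,120,105),"scene":(195,150,120,105)}.items():
    c=ctrl.read_camera(n); ims.append(cv2.resize(c["img"][y:y+h,x:x+w,::-1],(400,350),interpolation=cv2.INTER_CUBIC))
cv2.imwrite("pics/a3.png",np.hstack(ims))
E
```

```text
10.65 q [-0.307, 0.592, 1.464, -0.045, 1.61, 1.492] [0.6173, -0.1015, 0.1072] F [-1.4  -0.42 -0.26] M [-0.012 -0.25  -0.047] tau6 -0.007 op 0.9995232924236013 0.0
jar frame [0.0162 0.0039 0.0729]
M about tool z [0.06  0.247 0.019]
[0.2, 0.38, 3.89, 0.001, 0.003, 0.002, 1]
```

View pics/a3.png

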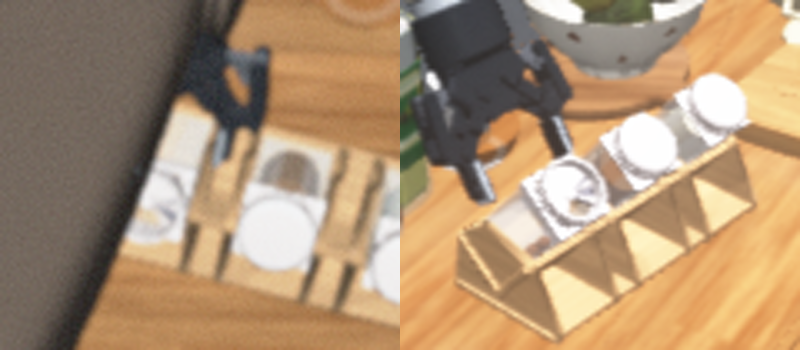

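The right finger passes cleanly between the jars, near top crop (220,150), and the scene crop shows both fingers straddling the shaker. Now I'll descend and grip.

>>> send_rows --series '[[[0.1, 0.1, 2, 0, 0, 0, 1], [0.1, 0.1, 1.9, 0, 0, 0, 1], [0, 0, 0, 0, 0, 0, 1], [0, 0, 0, 0, 0, 0, -1], [0, 0, 0, 0, 0, 0, -1], [0, 0, 0, 0, 0, 0, -1], [0, 0, 0, 0, 0, 0, -1], [0, 0, 0, 0, 0, 0, -1]]]' --force 45

```text
time: 11.75
eef_pos: [0.6026, -0.1019, 0.0768]
tcp_rot: [0.961, -0.107, -0.255, -0.027]
contact_force: [-1.4, -3.0, 5.2]
opening: 0.648
finger_force: 51.3
```

```bash
python3 st.py; cat st.py | head -1 >/dev/null
python3 - <<'E'
from plant import ctrl
import numpy as np
s=ctrl.get_state(); np.savez("grasp.npz",p=s['eef_pos'],r=s['tcp_rot']); print(s['tcp_rot'])
E
```

```text
11.75 q [-0.313, 0.595, 1.519, -0.048, 1.544, 1.493] [0.6026, -0.1019, 0.0768] F [-1.37 -2.98  5.25] M [-0.414  0.283  0.227] tau6 -0.035 op 0.6482434519112028 51.26744962180965
jar frame [-0.0143  0.0003  0.0587]
M about tool z [-0.517 -0.185  0.033]
[ 0.96061609 -0.1069928  -0.25503241 -0.02697644]
```

>>> send_rows --series '[[[-0.5, 0, -0.87, 0, 0, 0, -1], [-0.75, 0, -1.3, 0, 0, 0, -1], [-1, 0, -1.73, 0, 0, 0, -1], [-1.25, 0, -2.17, 0, 0, 0, -1], [-1.25, 0, -2.17, 0, 0, 0, -1], [-1, 0, -1.73, 0, 0, 0, -1], [-0.5, 0, -0.87, 0, 0, 0, -1], [0, 0, 0, 0, 0, 0, -1]]]'

```text
time: 12.75
eef_pos: [0.602, -0.1007, 0.2011]
tcp_rot: [0.961, -0.107, -0.255, -0.028]
contact_force: [-0.8, -0.0, -2.5]
opening: 0.65
finger_force: 50.0
```

```bash
python3 st.py
cat >> h.py <<'E'
import os
if os.path.exists("grasp.npz"):
    g=np.load("grasp.npz"); PG=g["p"]; RG=Ro.from_quat(g["r"]); RREL=RJ.inv()*RG; PREL=RJ.inv().apply(PG-axp(0))
E
python3 - <<'E'
from h import *
h=np.radians(270); u=np.array([np.cos(h),np.sin(h)])
top=[*(PAN-.035*u),.15]
A=jarpose(h,np.radians(25),top); c=plan(*A,vmax=.035,wmax=.12); print(A[0])
k=np.load("k.npy"); from plant import ctrl; s=ctrl.get_state(); q=s["qpos"]; p0=s["eef_pos"];R0=Ro.from_quat(s["tcp_rot"])
w=(R0.inv()*A[1]).as_rotvec()
for f in np.linspace(0,1,6): q,e=ik(k,p0+f*(A[0]-p0),R0*Ro.from_rotvec(f*w),q); J=R0*Ro.from_rotvec(f*w)*RREL.inv(); print(q.round(2),round(e,4),"axis z",J.apply([0,0,1]).round(2), "x",J.apply([1,0,0]).round(2))
E
```

```text
12.75 q [-0.313, 0.462, 1.465, -0.047, 1.731, 1.484] [0.602, -0.1007, 0.2011] F [-0.78 -0.   -2.55] M [-0.115 -0.451  0.01 ] tau6 -0.002 op 0.6499076173042788 50.0023752450943
jar frame [0.0649 0.0013 0.1545]
M about tool z [-0.016  0.465 -0.001]
[-0.69, -2.35, 1.03, -0.033, 0.02, -0.108, 1]
[-0.45, -2.45, 0.94, -0.033, 0.02, -0.108, 1]
[-0.2, -2.51, 0.85, -0.033, 0.02, -0.108, 1]
[0.06, -2.55, 0.76, -0.033, 0.02, -0.108, 1]
[0.32, -2.55, 0.68, -0.033, 0.02, -0.108, 1]
[0.58, -2.53, 0.61, -0.033, 0.02, -0.108, 1]
[0.84, -2.47, 0.54, -0.033, 0.02, -0.108, 1]
[1.09, -2.38, 0.47, -0.033, 0.02, -0.108, 1]
[1.33, -2.27, 0.42, -0.033, 0.02, -0.108, 1]
[1.56, -2.12, 0.38, -0.033, 0.02, -0.108, 1]
[1.77, -1.96, 0.34, -0.033, 0.02, -0.108, 1]
[1.96, -1.77, 0.31, -0.033, 0.02, -0.108, 1]
[2.14, -1.56, 0.3, -0.033, 0.02, -0.108, 1]
[2.29, -1.33, 0.3, -0.033, 0.02, -0.108, 1]
[2.41, -1.09, 0.3, -0.033, 0.02, -0.108, 1]
[2.51, -0.83, 0.32, -0.033, 0.02, -0.108, 1]
[0.51166976 0.3056617  0.11197873]
[-0.31  0.46  1.47 -0.05  1.73  1.48] 0.0 axis z [-0.63  0.14  0.77] x [ 0.75 -0.17  0.64]
[-0.17  0.38  1.59 -0.08  1.61  1.26] 0.0 axis z [-0.69 -0.14  0.71] x [0.72 0.05 0.7 ]
[-0.03  0.32  1.69 -0.09  1.48  1.06] 0.0 axis z [-0.64 -0.42  0.64] x [0.61 0.24 0.76]
[ 0.12  0.28  1.76 -0.1   1.35  0.86] 0.0 axis z [-0.5  -0.66  0.57] x [0.44 0.37 0.82]
[ 0.26  0.26  1.81 -0.1   1.21  0.66] 0.0 axis z [-0.27 -0.83  0.49] x [0.22 0.44 0.87]
[ 0.4   0.26  1.84 -0.09  1.07  0.45] 0.0 axis z [ 0.   -0.91  0.42] x [-0.    0.42  0.91]
```

>>> send_rows --series '[[[-0.7, -2.35, 0.9, -0.033, 0.02, -0.108, -1], [-0.45, -2.45, 0.8, -0.033, 0.02, -0.108, -1], [-0.2, -2.5, 0.7, -0.033, 0.02, -0.108, -1], [0.05, -2.55, 0.65, -0.033, 0.02, -0.108, -1], [0.3, -2.55, 0.6, -0.033, 0.02, -0.108, -1], [0.6, -2.55, 0.5, -0.033, 0.02, -0.108, -1], [0.85, -2.45, 0.45, -0.033, 0.02, -0.108, -1], [1.1, -2.4, 0.4, -0.033, 0.02, -0.108, -1]]]'

```text
time: 13.75
eef_pos: [0.5589, 0.1036, 0.1625]
tcp_rot: [0.928, 0.337, -0.158, -0.002]
contact_force: [-0.0, -0.1, -2.7]
opening: 0.649
finger_force: 50.0
```

>>> send_rows --series '[[[1.3, -2.25, 0.3, -0.033, 0.02, -0.108, -1], [1.55, -2.1, 0.3, -0.033, 0.02, -0.108, -1], [1.75, -1.95, 0.25, -0.033, 0.02, -0.108, -1], [1.95, -1.75, 0.25, -0.033, 0.02, -0.108, -1], [2.15, -1.55, 0.25, -0.033, 0.02, -0.108, -1], [2.3, -1.35, 0.25, -0.033, 0.02, -0.108, -1], [2.4, -1.1, 0.3, -0.033, 0.02, -0.108, -1], [2.5, -0.8, 0.3, -0.033, 0.02, -0.108, -1], [0, 0, 0, 0, 0, 0, -1]]]'

```text
time: 14.88
eef_pos: [0.513, 0.3063, 0.1236]
tcp_rot: [0.705, 0.708, -0.028, 0.025]
contact_force: [0.1, 0.2, -3.2]
opening: 0.654
finger_force: 49.9
```

Run:
```python
from h import *
from plant import ctrl
import cv2
h=np.radians(270); u=np.array([np.cos(h),np.sin(h)])
c=None
s=ctrl.get_state(); print(s['time'],s['qpos'].round(2),s['eef_pos'].round(3),s['finger_force'])
for el,z in ((5,.13),(-10,.11),(-22,.10)):
    c=plan(*jarpose(h,np.radians(el),[*(PAN-.035*u),z]),start=c,wmax=.14); print()
ims=[]
for n,(x,y,w,hh) in {"top":(60,120,180,158),"scene":(110,220,180,158)}.items():
    cc=ctrl.read_camera(n); ims.append(cv2.resize(cc["img"][y:y+hh,x:x+w,::-1],(400,350),interpolation=cv2.INTER_CUBIC))
cv2.imwrite("pics/a4.png",np.hstack(ims))
```

```text
14.875 [ 0.4   0.25  1.83 -0.08  1.1   0.43] [0.513 0.306 0.124] 49.88528251647949
[0.35, -0.04, 0.41, -0.002, 0.114, 0.002, 1]
[0.3, -0.04, 0.45, -0.002, 0.114, 0.002, 1]
[0.24, -0.04, 0.48, -0.002, 0.114, 0.002, 1]

[0.09, -0.0, 0.25, 0.0, 0.131, 0.0, 1]
[0.06, -0.0, 0.26, 0.0, 0.131, 0.0, 1]

[0.05, 0.0, -0.13, 0.0, 0.105, 0.0, 1]
[0.06, 0.0, -0.13, 0.0, 0.105, 0.0, 1]
```

View pics/a4.png

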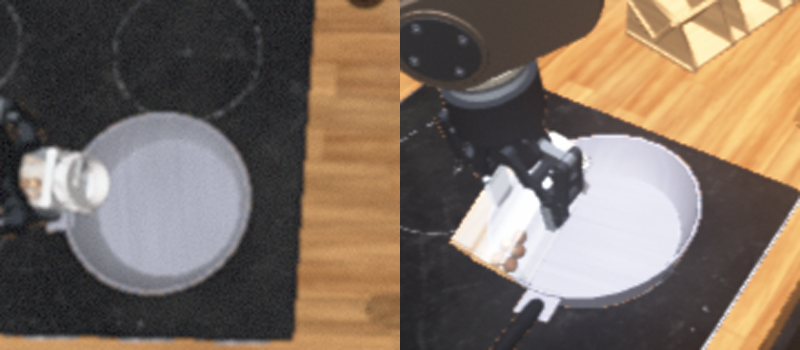

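The top crop shows the shaker's dial end at about (100,185), over the left part of the pan once parallax is allowed for. The scene crop shows the nuts still inside at about (515,250). Now I'll tip it.

>>> send_rows --series '[[[0.35, 0, 0.4, 0, 0.114, 0, -1], [0.3, 0, 0.45, 0, 0.114, 0, -1], [0.25, 0, 0.5, 0, 0.114, 0, -1], [0.1, 0, 0.25, 0, 0.131, 0, -1], [0.1, 0, 0.25, 0, 0.131, 0, -1], [0.05, 0, -0.15, 0, 0.105, 0, -1], [0.05, 0, -0.15, 0, 0.105, 0, -1], [0, 0, 0, 0, 0, 0, -1], [0, 0, 0, 0, 0, 0, -1]]]'

```text
time: 16.1
eef_pos: [0.516, 0.3177, 0.1119]
tcp_rot: [0.659, 0.66, 0.255, -0.256]
contact_force: [-0.2, -0.3, -1.3]
opening: 0.653
finger_force: 49.9
```

Run:
```python
from h import *
from plant import ctrl
import cv2
s=ctrl.get_state(); print(s['time'],s['qpos'].round(2),s['eef_pos'].round(3),s['finger_force'])
T=Ro.from_quat(s["tcp_rot"]); J=T*RREL.inv(); a=J.apply([0,0,1]); base=s["eef_pos"]-J.apply(PREL)
print("axis",a.round(3),"top",(base+.118*a).round(3),"axis in tool",T.inv().apply(a).round(3))
ims=[]
for n,(x,y,w,hh) in {"top":(60,120,180,158),"scene":(110,220,180,158)}.items():
    cc=ctrl.read_camera(n); ims.append(cv2.resize(cc["img"][y:y+hh,x:x+w,::-1],(400,350),interpolation=cv2.INTER_CUBIC))
i=np.hstack(ims); cv2.imwrite("pics/a5.png",i)
```

```text
16.1 [ 0.09  0.22  2.03  0.9   1.03 -0.45] [0.516 0.318 0.112] 49.941914677619934
axis [ 0.005 -0.927 -0.376] top [0.517 0.257 0.103] axis in tool [-0.938  0.002 -0.346]
```

View pics/a5.png

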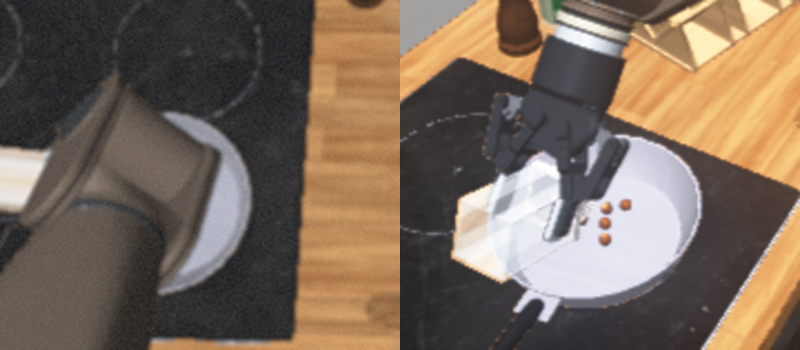

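Four nuts lie in the pan near scene crop (605,220). The fifth is at the dial mouth, about (584,214). I'll shake it along the jar axis.

>>> send_rows --series '[[[0, 0, -0.2, 0, 0.12, 0, -1], [-1.4, 0, -0.5, 0, 0, 0, -1], [1.4, 0, 0.5, 0, 0, 0, -1], [-1.4, 0, -0.5, 0, 0, 0, -1], [1.4, 0, 0.5, 0, 0, 0, -1], [-1.4, 0, -0.5, 0, 0, 0, -1], [1.4, 0, 0.5, 0, 0, 0, -1], [0, 0, 0, 0, 0, 0, -1], [0, 0, 0, 0, 0, 0, -1]]]'

```text
time: 17.32
eef_pos: [0.5153, 0.3169, 0.1132]
tcp_rot: [0.641, 0.644, 0.294, -0.295]
contact_force: [0.3, -0.7, -2.4]
opening: 0.647
finger_force: 50.0
```

```bash
cat > nuts.py <<'E'
from h import *
from plant import ctrl
import cv2
cc=ctrl.read_camera("scene"); h=cv2.cvtColor(cc["img"],cv2.COLOR_RGB2HSV)
m=((h[...,0]<16)&(h[...,1]>90)&(h[...,2]>40)).astype(np.uint8)
m[:, :140]=0; m[:,250:]=0; m[:270]=0; m[365:]=0
n,l,st,c=cv2.connectedComponentsWithStats(m)
print([(c[i].round(1).tolist(),int(st[i,4])) for i in range(1,n)])
for i in range(1,n):
    print(least_squares(lambda p:proj("scene",[p[0],p[1],.011])[0]-c[i],PAN).x.round(3),end=' ')
s=ctrl.get_state(); print(s['time'],s['eef_pos'],s['contact_force'].round(2))
E
python3 nuts.py
```

```text
[([207.9, 272.2], 9), ([218.6, 270.8], 18), ([231.8, 278.5], 123), ([240.7, 273.0], 29), ([167.0, 272.0], 1), ([246.5, 280.0], 2), ([245.0, 282.0], 1), ([219.3, 303.5], 14), ([207.5, 305.3], 14), ([208.7, 316.8], 16), ([214.5, 338.2], 13)]
[0.599 0.069] [0.577 0.051] [0.53  0.059] [0.521 0.03 ] [0.695 0.119] [0.493 0.046] [0.493 0.054] [0.51  0.146] [0.532 0.164] [0.508 0.192] [0.462 0.236] 17.375 [0.51526104 0.31681413 0.1130116 ] [-0.35  0.55 -2.13]
```

>>> send_rows --series '[[[0, 0, -0.3, 0, 0.15, 0, -1], [-1.4, 0.6, -0.5, 0, 0, 0, -1], [1.4, -1.2, 0.5, 0, 0, 0, -1], [-1.4, 1.2, -0.5, 0, 0, 0, -1], [1.4, -1.2, 0.5, 0, 0, 0, -1], [-1.4, 1.2, -0.5, 0, 0, 0, -1], [1.4, -0.6, 0.5, 0, 0, 0, -1], [0, 0, 0, 0, 0, 0, -1], [0, 0, 0, 0, 0, 0, -1]]]'

```text
time: 18.5
eef_pos: [0.5152, 0.3147, 0.1151]
tcp_rot: [0.618, 0.62, 0.342, -0.343]
contact_force: [-0.2, 0.8, -1.9]
opening: 0.65
finger_force: 50.0
```

```bash
python3 nuts.py
python3 - <<'E'
from h import *
A=jarpose(np.radians(270),np.radians(25),[PAN[0],PAN[1]+.035,.17]); plan(*A,wmax=.16,jaw=-1)
E
```

```text
[([216.5, 271.1], 31), ([233.6, 277.0], 182), ([246.3, 280.8], 6), ([143.0, 299.0], 1), ([219.4, 303.4], 13), ([208.1, 305.6], 9), ([208.7, 316.7], 15), ([214.5, 338.2], 13)]
[0.581 0.054] [0.529 0.052] [0.492 0.048] [0.683 0.222] [0.51  0.146] [0.53  0.164] [0.509 0.192] [0.462 0.236] 18.55 [0.51522409 0.31453868 0.11499591] [-0.79  1.27 -1.01]
[0.14, -0.05, -0.24, -0.001, -0.156, 0.0, -1]
[0.1, -0.05, -0.25, -0.001, -0.156, 0.0, -1]
[0.06, -0.05, -0.27, -0.001, -0.156, 0.0, -1]
[0.02, -0.05, -0.27, -0.001, -0.156, 0.0, -1]
[-0.03, -0.05, -0.27, -0.001, -0.156, 0.0, -1]
[-0.07, -0.05, -0.27, -0.001, -0.156, 0.0, -1]
[-0.11, -0.05, -0.25, -0.001, -0.156, 0.0, -1]
```

>>> send_rows --series '[[[0.1, 0, -0.3, 0, -0.156, 0, -1], [0.1, 0, -0.3, 0, -0.156, 0, -1], [0.05, 0, -0.3, 0, -0.156, 0, -1], [0, 0, -0.3, 0, -0.156, 0, -1], [0, 0, -0.3, 0, -0.156, 0, -1], [-0.05, 0, -0.3, 0, -0.156, 0, -1], [-0.1, 0, -0.3, 0, -0.156, 0, -1], [-1.2, 0, -0.8, 0, 0, 0, -1], [-1.2, 0, -0.8, 0, 0, 0, -1]]]'

```text
time: 19.68
eef_pos: [0.5149, 0.2809, 0.1516]
tcp_rot: [0.705, 0.708, -0.029, 0.028]
contact_force: [-0.2, -0.7, -2.5]
opening: 0.65
finger_force: 50.0
```

```bash
python3 nuts.py
python3 - <<'E'
from h import *
from plant import ctrl
import cv2
cc=ctrl.read_camera("top"); i=cc["img"]; h=cv2.cvtColor(i,cv2.COLOR_RGB2HSV)
m=((h[...,0]<16)&(h[...,1]>90)&(h[...,2]>40)).astype(np.uint8); m[:,:89]=0;m[:,174:]=0;m[:170]=0;m[254:]=0
n,l,st,c=cv2.connectedComponentsWithStats(m)
print("top",[(c[k].round(1).tolist(),int(st[k,4])) for k in range(1,n)])
for k in range(1,n): print(least_squares(lambda p:proj("top",[p[0],p[1],.011])[0]-c[k],PAN).x.round(3),end=' ')
cv2.imwrite("pics/b_top.png",i[:,:,::-1]); cv2.imwrite("pics/b_scene.png",ctrl.read_camera("scene")["img"][:,:,::-1])
E
```

```text
[([198.0, 270.0], 1), ([203.7, 270.7], 9), ([218.9, 270.8], 17), ([232.1, 278.7], 132), ([241.4, 271.8], 19), ([209.5, 273.5], 4), ([142.0, 275.0], 1), ([236.5, 278.5], 4), ([149.0, 279.0], 1), ([247.0, 279.5], 2), ([245.0, 282.0], 1), ([219.4, 303.4], 13), ([207.6, 305.4], 13), ([140.0, 311.0], 1), ([145.4, 314.5], 12), ([189.9, 316.5], 15), ([208.7, 316.5], 14), ([214.3, 338.1], 12)]
[0.627 0.074] [0.612 0.069] [0.576 0.05 ] [0.529 0.059] [0.521 0.026] [0.592 0.071] [0.745 0.159] [0.519 0.053] [0.718 0.161] [0.493 0.043] [0.493 0.054] [0.51  0.146] [0.531 0.164] [0.662 0.254] [0.643 0.256] [0.548 0.212] [0.509 0.191] [0.462 0.236] 19.725 [0.51595718 0.2794973  0.15328302] [ 0.94 -1.02 -1.85]
top [([138.3, 201.0], 7), ([156.0, 207.5], 6), ([145.0, 215.7], 7), ([162.0, 215.5], 6), ([126.5, 232.0], 8)]
[0.546 0.221] [0.529 0.172] [0.506 0.199] [0.508 0.155] [0.461 0.244]
```

All five nuts show in the pan from both views, at consistent positions. Now I'll take the shaker back.

Run:
```python
from h import *
plan(PG+[0,0,.124],RG,n=16,jaw=-1)
```

```text
[-2.41, 0.54, -0.11, 0.033, -0.02, 0.108, -1]
[-2.34, 0.79, -0.08, 0.033, -0.02, 0.108, -1]
[-2.24, 1.04, -0.07, 0.033, -0.02, 0.108, -1]
[-2.11, 1.27, -0.06, 0.033, -0.02, 0.108, -1]
[-1.97, 1.49, -0.07, 0.033, -0.02, 0.108, -1]
[-1.8, 1.69, -0.08, 0.033, -0.02, 0.108, -1]
[-1.61, 1.87, -0.11, 0.033, -0.02, 0.108, -1]
[-1.4, 2.03, -0.14, 0.033, -0.02, 0.108, -1]
[-1.18, 2.16, -0.19, 0.033, -0.02, 0.108, -1]
[-0.94, 2.27, -0.24, 0.033, -0.02, 0.108, -1]
[-0.7, 2.35, -0.3, 0.033, -0.02, 0.108, -1]
[-0.45, 2.4, -0.37, 0.033, -0.02, 0.108, -1]
[-0.2, 2.42, -0.44, 0.033, -0.02, 0.108, -1]
[0.05, 2.41, -0.52, 0.033, -0.02, 0.108, -1]
[0.3, 2.37, -0.6, 0.033, -0.02, 0.108, -1]
[0.54, 2.31, -0.69, 0.033, -0.02, 0.108, -1]
```

>>> send_rows --series '[[[-2.4, 0.55, -0.6, 0.033, -0.02, 0.108, -1], [-2.35, 0.8, -0.6, 0.033, -0.02, 0.108, -1], [-2.25, 1.05, -0.6, 0.033, -0.02, 0.108, -1], [-2.1, 1.25, -0.1, 0.033, -0.02, 0.108, -1], [-1.95, 1.5, -0.1, 0.033, -0.02, 0.108, -1], [-1.8, 1.7, -0.1, 0.033, -0.02, 0.108, -1], [-1.6, 1.85, -0.1, 0.033, -0.02, 0.108, -1], [-1.4, 2.05, -0.15, 0.033, -0.02, 0.108, -1]]]'

```text
time: 20.82
eef_pos: [0.5602, 0.091, 0.192]
tcp_rot: [0.93, 0.332, -0.159, 0.002]
contact_force: [0.5, -0.5, -1.8]
opening: 0.647
finger_force: 49.9
```

>>> send_rows --series '[[[-1.2, 2.15, -0.2, 0.033, -0.02, 0.108, -1], [-0.95, 2.25, -0.25, 0.033, -0.02, 0.108, -1], [-0.7, 2.35, -0.3, 0.033, -0.02, 0.108, -1], [-0.45, 2.4, -0.35, 0.033, -0.02, 0.108, -1], [-0.2, 2.4, -0.45, 0.033, -0.02, 0.108, -1], [0.05, 2.4, -0.5, 0.033, -0.02, 0.108, -1], [0.3, 2.35, -0.6, 0.033, -0.02, 0.108, -1], [0.55, 2.3, -0.7, 0.033, -0.02, 0.108, -1], [0, 0, 0, 0, 0, 0, -1], [0, 0, 0, 0, 0, 0, -1]]]'

```text
time: 22.08
eef_pos: [0.603, -0.098, 0.2168]
tcp_rot: [0.96, -0.108, -0.255, -0.025]
contact_force: [-0.3, 0.3, -2.8]
opening: 0.651
finger_force: 50.1
```

```bash
python3 st.py
python3 - <<'E'
from h import *
c=plan(PG+[0,0,.10],RG,n=2,jaw=-1); plan(PG,RG,start=c,n=6,jaw=-1); print(PG)
E
```

```text
22.075 q [-0.307, 0.451, 1.452, -0.05, 1.756, 1.491] [0.603, -0.098, 0.2168] F [-0.29  0.26 -2.79] M [-0.083 -0.386  0.006] tau6 -0.001 op 0.6508762353606238 50.08098363876343
jar frame [0.0754 0.0041 0.1662]
M about tool z [ 0.002  0.395 -0.005]
[1.01, 0.18, 1.73, 0.002, 0.0, -0.001, -1]
[1.01, 0.18, 1.73, 0.002, 0.0, -0.001, -1]
[0.83, -0.0, 1.45, 0.0, 0.0, 0.0, -1]
[0.83, -0.0, 1.45, 0.0, 0.0, 0.0, -1]
[0.83, -0.0, 1.45, 0.0, 0.0, 0.0, -1]
[0.83, -0.0, 1.45, 0.0, 0.0, 0.0, -1]
[0.83, -0.0, 1.45, 0.0, 0.0, 0.0, -1]
[0.83, -0.0, 1.45, 0.0, 0.0, 0.0, -1]
[ 0.60261698 -0.10185441  0.07678224]
```

>>> send_rows --series '[[[1, 0.2, 1.73, 0.002, 0, 0, -1], [1, 0.2, 1.73, 0.002, 0, 0, -1], [1.25, 0, 2.15, 0, 0, 0, -1], [1.25, 0, 2.15, 0, 0, 0, -1], [0.75, 0, 1.3, 0, 0, 0, -1], [0, 0, 0, 0, 0, 0, -1], [0, 0, 0, 0, 0, 0, -1]]]'

```text
time: 22.95
eef_pos: [0.6036, -0.1029, 0.1134]
tcp_rot: [0.961, -0.108, -0.255, -0.026]
contact_force: [0.1, 0.1, -2.1]
opening: 0.646
finger_force: 50.0
```

```bash
python3 st.py
python3 - <<'E'
from h import *
plan(PG,RG,n=4,jaw=-1)
E
```

```text
22.95 q [-0.314, 0.553, 1.506, -0.049, 1.597, 1.493] [0.6036, -0.1029, 0.1134] F [ 0.07  0.13 -2.15] M [-0.059 -0.354  0.023] tau6 0.011 op 0.6463358937593617 50.03858149051666
jar frame [ 0.0101 -0.0004  0.086 ]
M about tool z [ 0.008  0.358 -0.029]
[0.43, -0.02, 0.81, 0.0, -0.0, -0.001, -1]
[0.43, -0.02, 0.81, 0.0, -0.0, -0.001, -1]
[0.43, -0.02, 0.81, 0.0, -0.0, -0.001, -1]
[0.43, -0.02, 0.81, 0.0, -0.0, -0.001, -1]
```

>>> send_rows --series '[[[0.43, -0.05, 0.8, 0, 0, 0, -1], [0.43, -0.05, 0.8, 0, 0, 0, -1], [0.43, 0, 0.8, 0, 0, 0, -1], [0.3, 0, 0.5, 0, 0, 0, -1], [0, 0, 0, 0, 0, 0, -1]]]'

```text
time: 23.58
eef_pos: [0.6021, -0.1017, 0.0786]
tcp_rot: [0.96, -0.108, -0.256, -0.026]
contact_force: [0.1, -0.0, -1.2]
opening: 0.651
finger_force: 50.0
```

```bash
python3 st.py
python3 - <<'E'
from h import *
plan(PG,RG,n=1,jaw=-1)
E
```

```text
23.575 q [-0.313, 0.593, 1.519, -0.049, 1.548, 1.497] [0.6021, -0.1017, 0.0786] F [ 0.13 -0.02 -1.19] M [-0.059 -0.386  0.031] tau6 -0.0 op 0.651278451667803 50.0467711687088
jar frame [-0.0136  0.0004  0.0605]
M about tool z [ 0.01   0.39  -0.039]
[0.14, 0.0, 0.13, 0.001, 0.002, -0.003, -1]
```

>>> send_rows --series '[[[0.15, 0, 0.2, 0, 0, 0, -1], [0, 0, 0.05, 0, 0, 0, -1], [0, 0, 0, 0, 0, 0, -1]]]'

```text
time: 23.95
eef_pos: [0.6029, -0.102, 0.0772]
tcp_rot: [0.961, -0.108, -0.255, -0.026]
contact_force: [-0.1, -0.3, 0.5]
opening: 0.646
finger_force: 50.1
```

```bash
python3 st.py
```

```text
23.95 q [-0.313, 0.595, 1.518, -0.049, 1.544, 1.497] [0.6029, -0.102, 0.0772] F [-0.1  -0.29  0.52] M [ 0.023 -0.196  0.043] tau6 0.03 op 0.6464604742225404 50.10771989822388
jar frame [-0.0138  0.0003  0.0589]
M about tool z [ 0.037  0.186 -0.069]
```

Contact has been made and the weight is taken up, within about 0.5 mm of the pick pose. Releasing and backing away along the tool axis.

>>> send_rows --series '[[[0, 0, 0, 0, 0, 0, 0.3], [0, 0, 0, 0, 0, 0, 0.6], [0, 0, 0, 0, 0, 0, 1], [0, 0, 0, 0, 0, 0, 1], [0, 0, -2.5, 0, 0, 0, 1], [0, 0, -4, 0, 0, 0, 1], [-1, 0, -4, 0, 0, 0, 1], [-2, 0, -4, 0, 0, 0, 1], [-2, 0, -4, 0, 0, 0, 1], [0, 0, 0, 0, 0, 0, 1]]]'

```text
time: 25.2
eef_pos: [0.6519, -0.1121, 0.2676]
tcp_rot: [0.962, -0.109, -0.25, -0.025]
contact_force: [0.8, -0.1, 0.3]
opening: 0.999
finger_force: 0.0
```

```bash
python3 st.py; python3 nuts.py | tail -2
python3 - <<'E'
from h import *
from plant import ctrl
import cv2
a=cv2.imread("pics/scene0.png")[165:250,205:315]; b=ctrl.read_camera("scene")["img"][:,:,::-1]; cv2.imwrite("pics/c_full.png",b); b=b[165:250,205:315]
t=ctrl.read_camera("top")["img"][:,:,::-1]; 
f=lambda i:cv2.resize(i,(400,300),interpolation=cv2.INTER_CUBIC)
o=np.vstack([np.hstack([f(a),f(b)]),np.hstack([f(cv2.imread("pics/top0.png")[142:232,232:352]),f(t[142:232,232:352])])])
cv2.imwrite("pics/c.png",o)
E
```

```text
25.2 q [-0.306, 0.521, 1.259, -0.048, 1.868, 1.488] [0.6519, -0.1121, 0.2676] F [ 0.76 -0.05  0.33] M [-0.066 -0.256  0.013] tau6 -0.003 op 0.9992374762606532 0.0
jar frame [0.147  0.0012 0.1725]
M about tool z [-0.012  0.265 -0.006]
[([231.9, 276.5], 320), ([249.0, 283.0], 1), ([219.4, 303.4], 13), ([207.5, 305.3], 14), ([190.0, 316.5], 16), ([208.7, 316.5], 14), ([214.5, 338.0], 14)]
[0.534 0.053] [0.482 0.052] [0.51  0.146] [0.532 0.164] [0.547 0.212] [0.509 0.191] [0.462 0.236] 25.25 [ 0.65091817 -0.11181671  0.2644332 ] [-0.43  0.04 -0.03]
```

View pics/c.png

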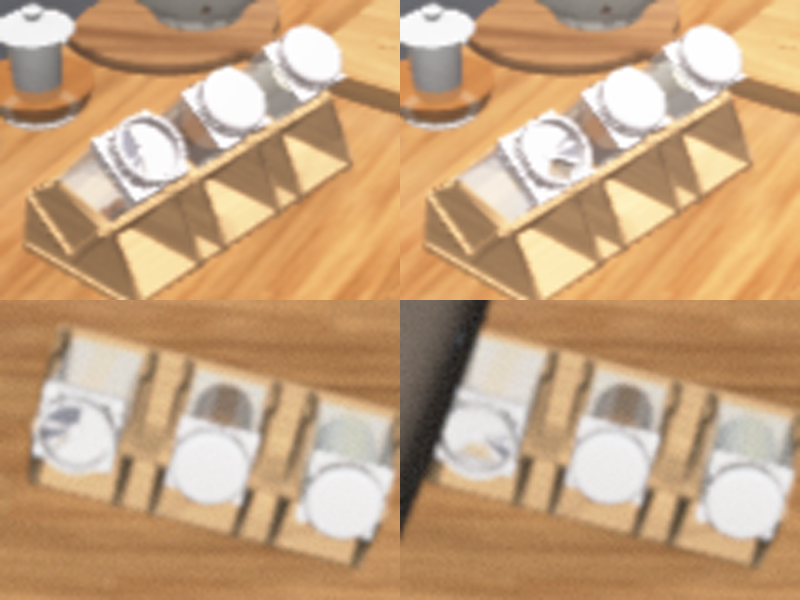

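Comparing before and after, the shaker is back in its pocket: its dial is at crop (150,147) before and (549,147) after, which matches within a pixel once the 400 px offset is removed. The neighbours haven't moved and the five nuts are in the pan.

```bash
python3 -c "
from plant import ctrl
print(ctrl.sign_off())"
```

```text
the job is handed in; nothing more can be done
None
```

The job is handed in at about 25 s: I turned the dial to its stop, shook all five hazelnuts into the pan, and put the empty shaker back in its own pocket; sign-off returned no verdict.

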